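Load a tape roll on the sprung unwind stand and hold it down

TASK

Slide the roll of white tape up off its storage post and load it on the unwind stand, over the spindle, with a slot of its core dropped over the drive pin so that the roll sits flat on the carrier disc; then press it fully down against the spring. Finish still holding it pressed down there with the gripper, so that the retaining clip can be put on, and leave the other two rolls on their posts and the loose things on the bench where they are.

Things in the scene. Friction and masses are not known exactly. Their poses are not given: they have to be found in the camera images.
- roll_white: Roll of white tape, flat on one of the rack's three posts: 66 mm outside diameter, 36 mm high, about 0.12 kg. Grey core, full height: bore 24 mm across, from which four straight slots 12 mm wide run out along the body's +x, +y, -x and -y axes to 22.5 mm from the axis, through the whole height. Origin: centre of its underside; z up its axis. Grip it across the 66 mm.
- roll_rack: Fixed rack: plywood board 90 (x) by 330 (y) by 18 mm with three upright posts at y = -115, 0 and +115 mm. Posts are 18 mm thick with coned tips, tops 82 mm above the bench; a white collar 46 mm across holds each roll with its underside 32 mm above the bench, so the post stands 14 mm out of it. Origin: centre of the board on the bench.
- unwind_stand: Fixed stand: grey base plate 12 mm thick, x -60 to 140, y -55 to 55 mm; dark brake housing 56 mm across, up to 46 mm above the bench; upright steel spindle 20 mm thick. Two guide rollers 30 mm across at x = 118, y = +-28 mm, 98 mm high. The brake is on: nothing turns. Origin: on the spindle's axis at bench height.
- spindle_tip (a point): The top of the spindle, 109 mm above the bench. Its last 9 mm are a cone, 20 mm thick at its foot and 9 mm at the top; below it is a dark groove for the clip that shows above the roll only when the roll is fully down.
- carrier_top (a point): Centre of the top face of the carrier disc, the aluminium disc 56 mm across around the spindle that the roll is to sit on; 63 mm above the bench when up, 55 mm when fully down. Moves with the disc.
- drive_pin (a point): Tip of the brass drive pin, 6 mm thick with a round end, standing 9 mm up from the carrier disc, 15.5 mm from the spindle's axis on the stand's +x side. The roll hides it as it comes down; a roll that is not turned right (within about 0.15 rad, a slot lined up with the pin) rests on it, 9 mm too high.
- carrier (a joint): Travel of the carrier disc down against its spring: 0 up, 0.008 m fully down on its stop. The spring takes about 6 N before the disc starts to move and about 14 N fully down.
- roll_green: Roll of green tape on another post, same size. Bystander.
- roll_orange: Roll of orange tape on another post, same size. Bystander.
- clip: Red plastic horseshoe retaining clip, about 53 by 38 mm and 10 mm high, lying in front of the stand. Bystander: a person fits it afterwards. Origin on the bench, near its middle.
- knob_a: Black club knob, 36 mm across, 33 mm high, standing on the bench. Bystander. Origin: centre of its underside.
- knob_b: Another black club knob, the same. Bystander.
- cap_yellow: Yellow club end cap, 44 mm across, 13 mm high, on the bench. Bystander. Origin: centre of its underside.
- cap_white: White club end cap, the same size, beyond the rack. Bystander.
- screwdriver: Red-handled screwdriver, 190 mm long, lying on the right of the bench. Bystander.
Things that resemble listed ones, but are neither listed nor needed, are in the scene too. What is shaped like the roll_white but black or purple is not meant.

How it is judged (in metres and radians):
On the way:
1. the white roll is slid up until it is clear of its post (height (world z) of roll_white above 0.079 m), for 0.1 s.
At the end, for the whole second after the job is handed in: The white roll is on the spindle (within 4 mm of its axis, upright within 0.06 rad), sits on the carrier disc with the drive pin in a slot (underside within 3 mm of the disc), the disc is pressed down at least 6.5 of its 8 mm, and the gripper's fingers hold it there (over 4 N on the roll) (value of joint carrier above 0.0065 m and z of roll_white in the frame of carrier_top between -0.003 and 0.003 m and horizontal distance between roll_white and spindle_tip below 0.004 m and angle between roll_white's own z axis and vertical below 0.06 rad and contact force between the fingers and roll_white above 4 N); the arm keeps its last pose, push and grip.
It fails at once if another roll is shifted on its post by more than 12 mm (distance of any of roll_green, roll_orange from where it was at the start of the episode above 0.012 m).
It fails at once if a loose thing on the bench is shifted by more than 20 mm (distance of any of clip, knob_a, knob_b, cap_yellow, cap_white, screwdriver from where it was at the start of the episode above 0.02 m).
It also fails if it takes over 48 s, if anything falls off the work surface, if the arm or the gripper's body presses on something with over 40 N, if the wrist force passes 120 N, or if a joint passes its speed limit or range.

ROBOT

A 6-joint arm with a two-finger parallel gripper is mounted at the origin on the work surface. World frame = base frame: x ahead of the robot, y to its left, z up, the work surface at z = 0. Lengths are in m, angles in degrees, forces in N, time in s.
With the tool pointing down it reaches from about 0.35 to 0.725 m from the base axis. Payload 4.3 kg.
Tool frame: the origin (TCP) lies at the very end of the fingers, on their centre line; the grasp point (between the pads) lies 19 mm behind it; z points along the fingers, y is the line along which they close (so a half turn about z gives the same grasp; the last joint's range is limited). The gripper opens to 85 mm and grips with 20 to 120 N. Pads are 22 mm wide; open, the fingers measure 114 mm over their backs; the gripper's body (76 mm by 85 mm) begins 54 mm behind the grasp point. The pads swing forward as they close: fully open they stand 13 mm farther back than shut.
Start: joints at [70.571, 21.618, 4.641, 73.018, 0, 83.68], TCP at [0.13, 0.56, 0.231] pointing down, gripper open.
Joint ranges: [-156.06, 156.06], [-48.1, 94.91], [-58.44, 69.94], [-101.28, 121.22], [-78.64, 73.56], [-180, 180]. Speed limits (degrees/s): [147.25, 147.25, 180, 180, 180, 180].

INTERFACE

Orientations are given as [roll, pitch, yaw] about the fixed x, y, z axes, in that order (R = Rz(yaw) Ry(pitch) Rx(roll)).
In Python, from workcell import get_state, camera, get_calibration, job_done gives the robot as it stands.
- The arm moves only by the tool apply_moves, never from a script. Its argument "targets" is a list of rows, each an object of numbers: "tx", "ty", "tz": the shift along the tool's x, y, z in mm; "ax", "ay", "az": the turn, a rotation vector about the tool's x, y, z in degrees; "grip": the closure, from -1 (fully open) to 1 (shut). A call has 1 to 20 rows; each row shifts and turns the commanded pose from where the row before left it, along the tool's axes as they then stand; what a row does not reach is not made up. A row lasts 1/10 s, in which the tool goes at most 50 mm and 8.59 degrees, less where a joint would pass 70% of its speed; a pose out of reach is approached as far as the arm can. A call with a gripper value outside its range is refused whole. The fingers move at their own pace and stop on an object; "force" is the grip in N (left out, the last holds). Time passes only in rows, so rows that do not move let the fingers close. It gives the time, the measured TCP pose, the force, the opening and the grip force at its end, in the units of the state.
- get_state(): the state, without advancing time (a new reading comes with each control period).
- camera(name): name is "side" or "top"; returns the picture (420x560x3 uint8, red, green, blue); there is no depth.
- get_calibration(name): a dict with "vfov" (degrees; the focal length in pixels is half the picture's height over the tangent of half this angle, whatever the lens; pixels are square), "cx", "cy" (the principal point, pixels), "distortion" ([k1, k2, p1, p2, k3] as OpenCV has them; the pictures are not rectified), "R" (3x3) and "t" (3): a world point X has camera coordinates R X + t. Camera axes: x right, y down, z forward; pixel columns grow to the right and rows downward; lengths in m; the calibration is good to about 2 mm. A picture is of the moment at which its call begins. get_calibration takes no time and is no camera call.
- job_done(): hands the job in; it is judged then, once.
The state is a dict: "time_s": time; "joint_pos": joint angles; "dq": joint speeds; "joint_torque": joint torques, N m; "ee_pos": TCP position; "tool_rot": TCP orientation; "ft_force": force on the tool from outside, world axes, zero at the start; "wrist_torque": the same for the moment, N m; "opening": finger opening in m; "finger_force": force on a finger pad.
Only numpy, scipy, OpenCV 4.12 (cv2) and the standard library are available. Lean on these libraries where they do the work, as an engineer would, in place of code of your own. Each camera call takes 0.05 s, during which the arm holds its last target. There are 200 camera calls.

## Working session

There is one attempt and no reset: what is moved stays moved. The work goes in short steps, Python scripts to look and compute and a tool call to move; the robot and the scene stay as the last step left them, time stands still between calls to the robot, and variables do not carry over. Pictures are saved under pics/ and viewed, at most 10 in all, crops included, and the job is handed in when it is done.

Besides the shell and the picture viewer there is one more tool, called after "Request:" by a JSON object that holds its "fn" and its "kwargs", one argument or row to a line. apply_moves: Moves the arm, as the interface text tells. Its arguments: {"type":"object","properties":{"targets":{"type":"array","items":{"type":"object","properties":{"tx":{"type":"number"},"ty":{"type":"number"},"tz":{"type":"number"},"ax":{"type":"number"},"ay":{"type":"number"},"az":{"type":"number"},"grip":{"type":"number"}}}},"force":{"type":"number"}},"required":["targets"]}

```bash
mkdir -p pics; cat > h.py <<'E'
import numpy as np, cv2
from workcell import get_state, camera, get_calibration, job_done
def K(c,h=420):
    f=h/2/np.tan(np.radians(c["vfov"])/2); return np.array([[f,0,c["cx"]],[0,f,c["cy"]],[0,0,1.]])
def ray(n,px):
    c=get_calibration(n); R=np.array(c["R"]);t=np.array(c["t"])
    u=cv2.undistortPoints(np.array([[px]],float),K(c),np.array(c["distortion"],float))[0,0]
    return -R.T@t, R.T@np.array([u[0],u[1],1])
def atz(n,px,z):
    o,d=ray(n,px); return o+d*(z-o[2])/d[2]
def tri(p1,p2):
    o1,d1=ray("top",p1);o2,d2=ray("side",p2)
    s=np.linalg.lstsq(np.c_[d1,-d2],o2-o1,rcond=None)[0]
    a=o1+s[0]*d1;b=o2+s[1]*d2
    return (a+b)/2,np.linalg.norm(a-b)
def proj(n,X):
    c=get_calibration(n); R=np.array(c["R"])
    return cv2.projectPoints(np.array(X,float).reshape(-1,3),cv2.Rodrigues(R)[0],np.array(c["t"],float),K(c),np.array(c["distortion"],float))[0][:,0]
def snap(n,f,box=None,s=1):
    im=camera(n); cv2.imwrite(f"pics/raw_{f}.png",im[:,:,::-1])
    if box: x0,y0,x1,y1=box; im=im[y0:y1,x0:x1]
    im=cv2.resize(im,None,fx=s,fy=s,interpolation=cv2.INTER_CUBIC); cv2.imwrite(f"pics/{f}.png",im[:,:,::-1])
E
python3 - <<'E'
from h import *
snap("top","top0",s=1.42);snap("side","side0",s=1.42)
for n in("top","side"):
    c=get_calibration(n);R=np.array(c["R"]);print(n,c["vfov"],c["distortion"],-R.T@np.array(c["t"]),R[2])
print(get_state())
E
```

```text
top 43.60355073729374 [-0.08600635  0.          0.          0.          0.        ] [ 0.25320684 -0.09594475  1.47076447] [ 0.20330311  0.02603365 -0.97876968]
side 43.22151009874146 [-0.2052127  0.         0.         0.         0.       ] [ 0.37005882 -1.08564813  0.76295321] [ 0.14157603  0.82795306 -0.54263244]
{'time_s': 0.1, 'joint_pos': array([7.05719113e+01, 2.16577389e+01, 4.56959898e+00, 7.30161073e+01,
       3.21026463e-04, 8.36795482e+01]), 'dq': array([-0.03556209, -0.11509934,  0.16644581,  0.01946103, -0.09816475,
        0.05064334]), 'joint_torque': array([ 9.44238527e-04, -4.64694822e+01,  2.70581853e+01,  1.20701868e-02,
       -9.18949218e-05,  2.72574795e-06]), 'ee_pos': array([0.1302049 , 0.55946959, 0.23044732]), 'tool_rot': array([-1.79896422e+02, -1.17955524e-02,  1.66892352e+02]), 'ft_force': array([ 0.32906765, -0.50030065,  0.75577975]), 'wrist_torque': array([-0.05365431,  0.01711898, -0.00193087]), 'finger_force': 0.0, 'opening': 0.08557512145288965}
```

View pics/top0.png

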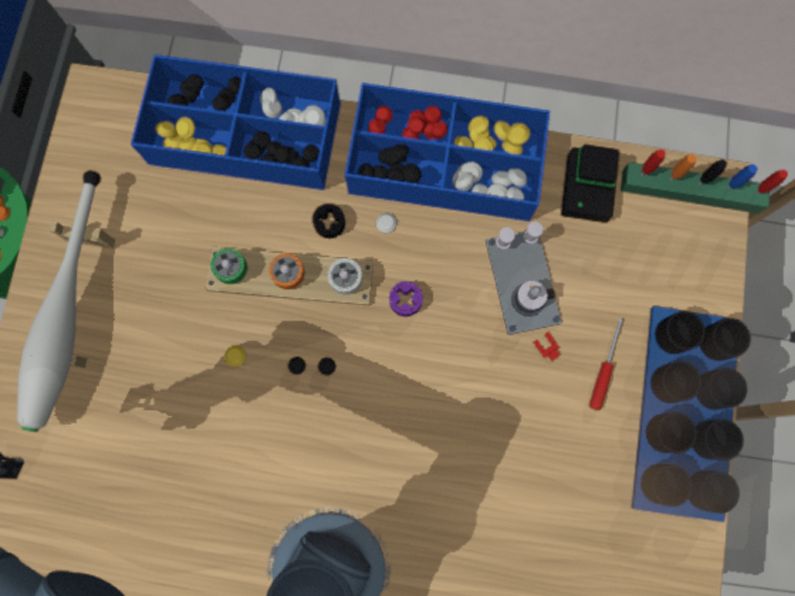

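View pics/side0.png

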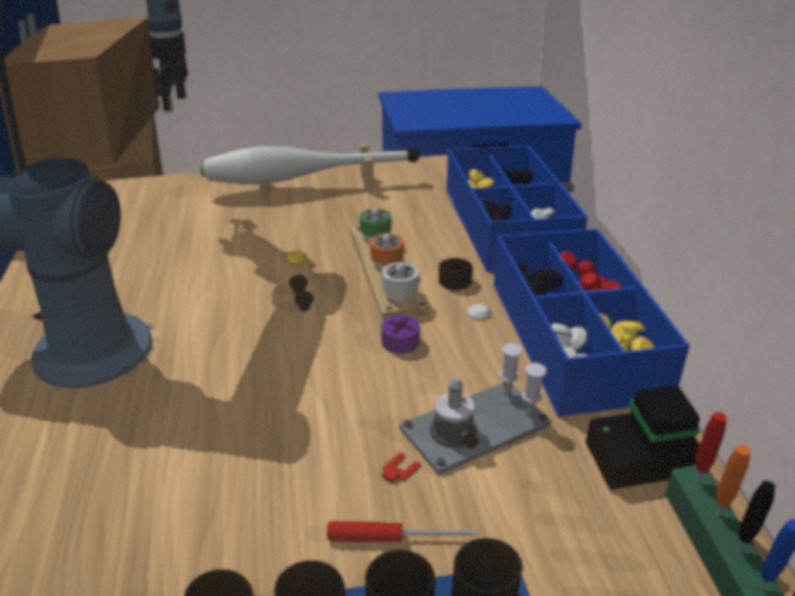

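Lookalikes in the top picture (displayed px): white roll (345,276), green (228,266), orange (287,270), purple (406,299), black (329,221). The white one on the rack's end post fits the description. Next I'll check it in close crops, with the stand.

```bash
cat >> h.py <<'E'
def mont(panels,f,s=5,w=80,h=60):
    # panels: (camera,x0,y0)
    ims={n:camera(n) for n in {p[0] for p in panels}}
    out=[]
    for n,x0,y0 in panels:
        c=cv2.resize(ims[n][y0:y0+h,x0:x0+w],None,fx=s,fy=s,interpolation=cv2.INTER_CUBIC)
        for k in range(0,w,10):
            cv2.line(c,(k*s,0),(k*s,6),(255,0,0),1); cv2.putText(c,str(x0+k),(k*s+2,14),0,.33,(255,0,0),1)
        for k in range(10,h,10):
            cv2.line(c,(0,k*s),(6,k*s),(255,0,0),1); cv2.putText(c,str(y0+k),(8,k*s+4),0,.33,(255,0,0),1)
        out.append(c)
    rows=[np.hstack(out[i:i+2]) for i in range(0,len(out),2)]
    cv2.imwrite(f"pics/{f}.png",np.vstack(rows)[:,:,::-1]); return ims
E
python3 - <<'E'
from h import *
mont([("top",203,164),("top",335,172),("side",242,170),("side",280,262)],"m1")
E
```

```text
(no output)
```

View pics/m1.png

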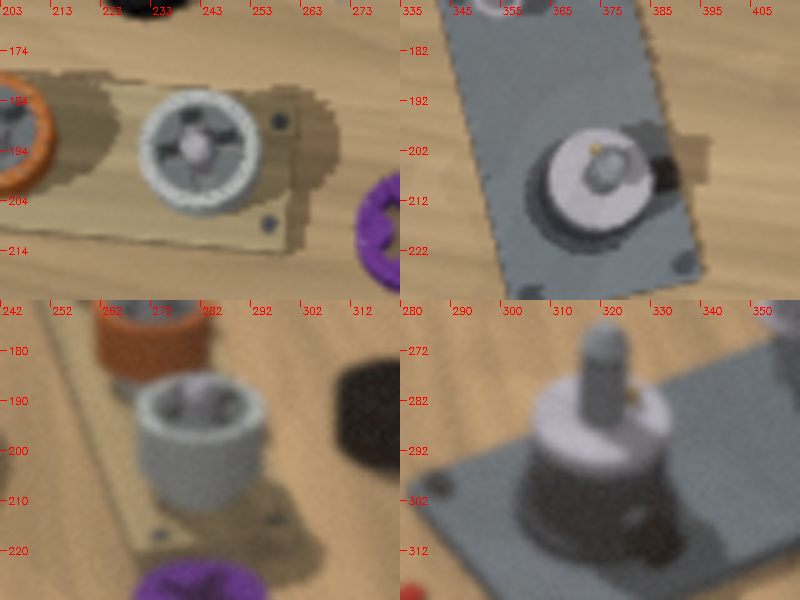

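White roll confirmed: top face centre about (242.8,193.2) top / (282,190.6) side. The spindle tip is about (377,204.6) / (320.8,267), and the pin (374.4,201.8) / (326.6,281).

```bash
python3 - <<'E'
from h import *
from scipy.optimize import least_squares
print("rolltop",tri((242.8,193.2),(282,190.6)),"post",tri((242.2,193.2),(282,187)))
print("tip",tri((377,204.6),(320.8,267)),"pin",tri((374.4,201.8),(326.6,281)),"disc",tri((375.2,208),(320.2,285)))
def R(a):return np.array([[np.cos(a),-np.sin(a)],[np.sin(a),np.cos(a)]])
def fit(pts,z_off,x0):
    def res(p):
        r=[]
        for n,m,px in pts:
            xy=R(p[2])@np.array(m[:2])+p[:2]
            r.append(proj(n,[*xy,m[2]+p[3]])[0]-px)
        return np.concatenate(r)
    s=least_squares(res,x0,loss="soft_l1"); return s.x,s.fun.reshape(-1,2).round(1)
T=lambda x,y,x0,y0:(x0+x/5,y0+y/5)
S=[("top",(0,0,.109),(377,204.6)),("side",(0,0,.109),(320.8,267)),("top",(.0155,0,.072),(374.4,201.8)),("side",(.0155,0,.072),(326.6,281)),
("top",(0,0,.063),(375.2,208)),("side",(0,0,.063),(320.2,285)),
("top",(.118,.028,.098),(356.3,167)),("top",(.118,-.028,.098),(375.4,162.7)),("side",(.118,.028,.098),(359.9,245.5)),("side",(.118,-.028,.098),(377.5,259.5)),
("top",(-.06,-.055,.012),(395.8,226)),("top",(-.06,.055,.012),(357,231.6))]
print(fit(S,0,[.45,-.3,0,0]))
c=.0225;z=.068
W=[("top",(0,0,z),(242.8,193.2)),("side",(0,0,z),(282,190.6)),
("top",(c,0,z),T(190,105,203,164)),("top",(0,c,z),T(157,152,203,164)),("top",(0,-c,z),T(240,135,203,164)),("top",(-c,0,z),T(208,190,203,164))]
p,r=fit(W,0,[.5,.1,0,0]);print(p,r)
for d in range(4):
    a=p[2]+d*np.pi/2;print(d,proj("side",[p[0]+c*np.cos(a),p[1]+c*np.sin(a),z]))
# rack: roll centres
o=atz("top",(287/1.42,270/1.42),.068);g=atz("top",(228/1.42,266/1.42),.068);print(o,g)
E
```

```text
rolltop (array([0.55514429, 0.05915747, 0.06845974]), np.float64(0.00037150002866494745)) post (array([0.55398884, 0.059637  , 0.07859126]), np.float64(0.0021323074652378014))
tip (array([ 0.57247648, -0.30310628,  0.1069233 ]), np.float64(0.001575841691480716)) pin (array([ 0.5874866 , -0.30102491,  0.06731523]), np.float64(0.0002239284924941459)) disc (array([ 0.5725235 , -0.30600291,  0.06285886]), np.float64(0.0015727510936702294))
(array([ 0.57329416, -0.30459517,  0.37515465, -0.00164072]), array([[ 0.7, -0.5],
       [ 0.2,  0.4],
       [-0.6, -0.4],
       [ 0. , -1.9],
       [-0.5, -0.5],
       [-0.2,  0.2],
       [-0.2, -1.3],
       [ 0.4, -1.3],
       [-0.2,  0.3],
       [-1. ,  0.5],
       [-0.2,  1.2],
       [ 1.1,  4. ]]))
[5.55553954e-01 5.93147384e-02 3.70601506e-01 5.21183729e-04] [[-0.  -0.1]
 [ 0.2 -0.1]
 [ 0.1  0.3]
 [ 0.3  0.4]
 [-0.2  0.4]
 [-0.2 -1. ]]
0 [[289.77406282 188.41604168]]
1 [[277.8047297  186.82723893]]
2 [[274.55553695 193.00410186]]
3 [[286.7427367  194.65399818]]
[0.54665026 0.17127996 0.068     ] [0.53677581 0.28649234 0.068     ]
```

Heights check out: roll top 68.5 mm, tip 107 mm, disc 63 mm. Roll yaw is about 21.2° and stand about 21.5°, so the slots are already nearly aligned. I'll carry with the closing line near stand x (tool yaw 111.5°).

Request:
{"fn": "apply_moves", "kwargs": {
  "targets": [
    {"az": 7.9,"grip": -1},
    {"az": 7.9},
    {"az": 7.9},
    {"az": 7.9},
    {"az": 7.9},
    {"az": 7.9},
    {"az": 8.0},
    {"tx": -20,"ty": 7},
    {"tx": -40,"ty": 13.7},
    {"tx": -40,"ty": 13.7},
    {"tx": -40,"ty": 13.7},
    {"tx": -40,"ty": 13.7},
    {"tx": -40,"ty": 13.7},
    {"tx": -40,"ty": 13.7},
    {"tx": -40,"ty": 13.7},
    {"tx": -40,"ty": 13.7},
    {"tx": -40,"ty": 13.7},
    {"tx": -40,"ty": 13.7},
    {"tx": -40,"ty": 13.7},
    {"tx": -40,"ty": 13.7}
  ]
}}

```text
invalid input
```

Request:
{"fn": "apply_moves", "kwargs": {
  "targets": [
    {"tx": -40,"ty": 13.7},
    {"tx": -40,"ty": 13.7},
    {"tx": -30,"ty": 10},
    {"tx": -10,"ty": 4},
    {},
    {}
  ]
}}

```text
invalid input
```

```bash
cat >> h.py <<'E'
def go(X):
    s=get_state();p=s["ee_pos"];y=np.radians(s["tool_rot"][2]);d=np.array(X)-p
    print("t",s["time_s"],"pos",p.round(4),"rot",s["tool_rot"].round(2),"ft",s["ft_force"].round(1),"op",s["opening"].round(4))
    print("tx %.1f ty %.1f tz %.1f"%(1e3*(d[0]*np.cos(y)+d[1]*np.sin(y)),1e3*(d[0]*np.sin(y)-d[1]*np.cos(y)),-1e3*d[2]))
E
python3 -c "
from h import *
go([.5555,.0593,.031])"
```

```text
Traceback (most recent call last):
  File "h.py", line 38, in go
    print("t",s["time_s"],"pos",p.round(4),"rot",s["tool_rot"].round(2),"ft",s["ft_force"].round(1),"op",s["opening"].round(4))
                                                                                                         ^^^^^^^^^^^^^^^^^^
AttributeError: 'float' object has no attribute 'round'
```

Request:
{"fn": "apply_moves", "kwargs": {
  "targets": [
    {"tx": 0,"ty": 0,"tz": 0,"ax": 0,"ay": 0,"az": 7.9,"grip": -1},
    {"tx": 0,"ty": 0,"tz": 0,"ax": 0,"ay": 0,"az": 7.9,"grip": -1},
    {"tx": 0,"ty": 0,"tz": 0,"ax": 0,"ay": 0,"az": 7.9,"grip": -1},
    {"tx": 0,"ty": 0,"tz": 0,"ax": 0,"ay": 0,"az": 7.9,"grip": -1},
    {"tx": 0,"ty": 0,"tz": 0,"ax": 0,"ay": 0,"az": 7.9,"grip": -1},
    {"tx": 0,"ty": 0,"tz": 0,"ax": 0,"ay": 0,"az": 7.9,"grip": -1},
    {"tx": 0,"ty": 0,"tz": 0,"ax": 0,"ay": 0,"az": 8,"grip": -1}
  ]
}}

```text
time_s: 0.9
ee_pos: [0.1304, 0.5599, 0.2311]
tool_rot: [-180.0, 0.0, 111.2]
ft_force: [0.4, 0.4, -0.1]
opening: 0.0854
finger_force: 0.0
```

Request:
{"fn": "apply_moves", "kwargs": {
  "targets": [
    {"tx": -20,"ty": 7,"tz": 0,"ax": 0,"ay": 0,"az": 0,"grip": -1},
    {"tx": -40,"ty": 13.7,"tz": 0,"ax": 0,"ay": 0,"az": 0,"grip": -1},
    {"tx": -40,"ty": 13.7,"tz": 0,"ax": 0,"ay": 0,"az": 0,"grip": -1},
    {"tx": -40,"ty": 13.7,"tz": 0,"ax": 0,"ay": 0,"az": 0,"grip": -1},
    {"tx": -40,"ty": 13.7,"tz": 0,"ax": 0,"ay": 0,"az": 0,"grip": -1},
    {"tx": -40,"ty": 13.7,"tz": 0,"ax": 0,"ay": 0,"az": 0,"grip": -1},
    {"tx": -40,"ty": 13.7,"tz": 0,"ax": 0,"ay": 0,"az": 0,"grip": -1},
    {"tx": -40,"ty": 13.7,"tz": 0,"ax": 0,"ay": 0,"az": 0,"grip": -1},
    {"tx": -40,"ty": 13.7,"tz": 0,"ax": 0,"ay": 0,"az": 0,"grip": -1},
    {"tx": -40,"ty": 13.7,"tz": 0,"ax": 0,"ay": 0,"az": 0,"grip": -1},
    {"tx": -40,"ty": 13.7,"tz": 0,"ax": 0,"ay": 0,"az": 0,"grip": -1},
    {"tx": -40,"ty": 13.7,"tz": 0,"ax": 0,"ay": 0,"az": 0,"grip": -1},
    {"tx": -40,"ty": 13.7,"tz": 0,"ax": 0,"ay": 0,"az": 0,"grip": -1},
    {"tx": -40,"ty": 13.7,"tz": 0,"ax": 0,"ay": 0,"az": 0,"grip": -1},
    {"tx": -40,"ty": 13.7,"tz": 0,"ax": 0,"ay": 0,"az": 0,"grip": -1},
    {"tx": -30,"ty": 10,"tz": 0,"ax": 0,"ay": 0,"az": 0,"grip": -1},
    {"tx": -10,"ty": 4,"tz": 0,"ax": 0,"ay": 0,"az": 0,"grip": -1},
    {"tx": 0,"ty": 0,"tz": 0,"ax": 0,"ay": 0,"az": 0,"grip": -1},
    {"tx": 0,"ty": 0,"tz": 0,"ax": 0,"ay": 0,"az": 0,"grip": -1}
  ]
}}

```text
time_s: 2.8
ee_pos: [0.5547, 0.0619, 0.2311]
tool_rot: [-180.0, -0.1, 111.5]
ft_force: [0.8, 0.3, 0.2]
opening: 0.0857
finger_force: 0.0
```

```bash
sed -i 's/s\["opening"\].round(4)/s["opening"]/' h.py
python3 -c "
from h import *
go([.5555,.0593,.031])"
```

```text
t 2.8 pos [0.5547 0.0619 0.2311] rot [-1.7996e+02 -6.0000e-02  1.1152e+02] ft [0.8 0.3 0.2] op 0.08569931734485706
tx -2.7 ty -0.2 tz 200.1
```

Request:
{"fn": "apply_moves", "kwargs": {
  "targets": [
    {"tx": -2.5,"ty": 0,"tz": 15,"ax": 0,"ay": 0,"az": 0,"grip": -1},
    {"tx": 0,"ty": 0,"tz": 30,"ax": 0,"ay": 0,"az": 0,"grip": -1},
    {"tx": 0,"ty": 0,"tz": 30,"ax": 0,"ay": 0,"az": 0,"grip": -1},
    {"tx": 0,"ty": 0,"tz": 30,"ax": 0,"ay": 0,"az": 0,"grip": -1},
    {"tx": 0,"ty": 0,"tz": 20,"ax": 0,"ay": 0,"az": 0,"grip": -1},
    {"tx": 0,"ty": 0,"tz": 20,"ax": 0,"ay": 0,"az": 0,"grip": -1},
    {"tx": 0,"ty": 0,"tz": 20,"ax": 0,"ay": 0,"az": 0,"grip": -1},
    {"tx": 0,"ty": 0,"tz": 20,"ax": 0,"ay": 0,"az": 0,"grip": -1},
    {"tx": 0,"ty": 0,"tz": 15,"ax": 0,"ay": 0,"az": 0,"grip": -1},
    {"tx": 0,"ty": 0,"tz": 6,"ax": 0,"ay": 0,"az": 0,"grip": -1},
    {"tx": 0,"ty": 0,"tz": 0,"ax": 0,"ay": 0,"az": 0,"grip": -1}
  ]
}}

```text
time_s: 3.9
ee_pos: [0.555, 0.0599, 0.0248]
tool_rot: [-179.9, -0.1, 111.6]
ft_force: [-0.7, 0.2, -0.0]
opening: 0.0856
finger_force: 0.0
```

```bash
python3 -c "
from h import *
go([.5555,.0593,.025]); mont([('top',203,164),('side',242,170)],'m2')"
```

```text
t 3.9 pos [0.555  0.0599 0.0248] rot [-1.7990e+02 -6.0000e-02  1.1159e+02] ft [-0.7  0.2 -0. ] op 0.08557322593233001
tx -0.8 ty 0.2 tz -0.2
```

View pics/m2.png

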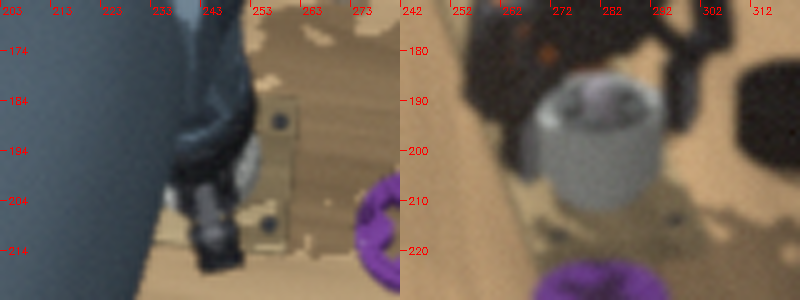

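The fingers straddle the roll, with the right fingertip at about (299,196) in the side view. Closing.

Request:
{"fn": "apply_moves", "kwargs": {
  "force": 70,
  "targets": [
    {"tx": 0,"ty": 0,"tz": 0,"ax": 0,"ay": 0,"az": 0,"grip": 1},
    {"tx": 0,"ty": 0,"tz": 0,"ax": 0,"ay": 0,"az": 0,"grip": 1},
    {"tx": 0,"ty": 0,"tz": 0,"ax": 0,"ay": 0,"az": 0,"grip": 1},
    {"tx": 0,"ty": 0,"tz": 0,"ax": 0,"ay": 0,"az": 0,"grip": 1},
    {"tx": 0,"ty": 0,"tz": 0,"ax": 0,"ay": 0,"az": 0,"grip": 1},
    {"tx": 0,"ty": 0,"tz": 0,"ax": 0,"ay": 0,"az": 0,"grip": 1},
    {"tx": 0,"ty": 0,"tz": 0,"ax": 0,"ay": 0,"az": 0,"grip": 1},
    {"tx": 0,"ty": 0,"tz": 0,"ax": 0,"ay": 0,"az": 0,"grip": 1}
  ]
}}

```text
time_s: 4.8
ee_pos: [0.5577, 0.0589, 0.0269]
tool_rot: [179.8, 0.0, 111.5]
ft_force: [-1.3, 0.3, 6.3]
opening: 0.0646
finger_force: 77.4
```

Request:
{"fn": "apply_moves", "kwargs": {
  "targets": [
    {"tx": 0,"ty": 0,"tz": -4,"ax": 0,"ay": 0,"az": 0,"grip": 1},
    {"tx": 0,"ty": 0,"tz": -8,"ax": 0,"ay": 0,"az": 0,"grip": 1},
    {"tx": 0,"ty": 0,"tz": -12,"ax": 0,"ay": 0,"az": 0,"grip": 1},
    {"tx": 0,"ty": 0,"tz": -15,"ax": 0,"ay": 0,"az": 0,"grip": 1},
    {"tx": 0,"ty": 0,"tz": -15,"ax": 0,"ay": 0,"az": 0,"grip": 1},
    {"tx": 0,"ty": 0,"tz": -15,"ax": 0,"ay": 0,"az": 0,"grip": 1},
    {"tx": 0,"ty": 0,"tz": -20,"ax": 0,"ay": 0,"az": 0,"grip": 1},
    {"tx": 0,"ty": 0,"tz": -20,"ax": 0,"ay": 0,"az": 0,"grip": 1},
    {"tx": 0,"ty": 0,"tz": -15,"ax": 0,"ay": 0,"az": 0,"grip": 1},
    {"tx": 0,"ty": 0,"tz": -6,"ax": 0,"ay": 0,"az": 0,"grip": 1},
    {"tx": 0,"ty": 0,"tz": 0,"ax": 0,"ay": 0,"az": 0,"grip": 1},
    {"tx": 0,"ty": 0,"tz": 0,"ax": 0,"ay": 0,"az": 0,"grip": 1}
  ]
}}

```text
time_s: 6.0
ee_pos: [0.5561, 0.0588, 0.1549]
tool_rot: [-180.0, -0.0, 111.5]
ft_force: [0.1, -0.7, -1.6]
opening: 0.0644
finger_force: 77.1
```

```bash
python3 -c "
from h import *
go([.5733,-.3046,.155])"
```

```text
t 6.0 pos [0.5561 0.0588 0.1549] rot [-1.7997e+02 -2.0000e-02  1.1149e+02] ft [ 0.1 -0.7 -1.6] op 0.06440793982180319
tx -344.4 ty -117.1 tz -0.1
```

Request:
{"fn": "apply_moves", "kwargs": {
  "targets": [
    {"tx": -14,"ty": -5,"tz": 0,"ax": 0,"ay": 0,"az": 0,"grip": 1},
    {"tx": -28,"ty": -9,"tz": 0,"ax": 0,"ay": 0,"az": 0,"grip": 1},
    {"tx": -35,"ty": -12,"tz": 0,"ax": 0,"ay": 0,"az": 0,"grip": 1},
    {"tx": -35,"ty": -12,"tz": 0,"ax": 0,"ay": 0,"az": 0,"grip": 1},
    {"tx": -35,"ty": -12,"tz": 0,"ax": 0,"ay": 0,"az": 0,"grip": 1},
    {"tx": -35,"ty": -12,"tz": 0,"ax": 0,"ay": 0,"az": 0,"grip": 1},
    {"tx": -35,"ty": -12,"tz": 0,"ax": 0,"ay": 0,"az": 0,"grip": 1},
    {"tx": -35,"ty": -12,"tz": 0,"ax": 0,"ay": 0,"az": 0,"grip": 1},
    {"tx": -35,"ty": -12,"tz": 0,"ax": 0,"ay": 0,"az": 0,"grip": 1},
    {"tx": -30,"ty": -10,"tz": 0,"ax": 0,"ay": 0,"az": 0,"grip": 1},
    {"tx": -20,"ty": -7,"tz": 0,"ax": 0,"ay": 0,"az": 0,"grip": 1},
    {"tx": -7,"ty": -2,"tz": 0,"ax": 0,"ay": 0,"az": 0,"grip": 1},
    {"tx": 0,"ty": 0,"tz": 0,"ax": 0,"ay": 0,"az": 0,"grip": 1},
    {"tx": 0,"ty": 0,"tz": 0,"ax": 0,"ay": 0,"az": 0,"grip": 1}
  ]
}}

```text
time_s: 7.4
ee_pos: [0.5732, -0.3033, 0.1547]
tool_rot: [-180.0, -0.1, 111.5]
ft_force: [0.2, 0.1, -0.5]
opening: 0.0644
finger_force: 77.1
```

```bash
python3 -c "
from h import *
go([.5733,-.3046,.155]); mont([('top',335,150),('side',280,235)],'m3',h=100)
for n in('top','side'):print(n,proj(n,[[.5733,-.3046,.198],[.5733,-.3046,.162],[.5733,-.3046,.109]]))"
```

```text
t 7.4 pos [ 0.5732 -0.3033  0.1547] rot [-1.7997e+02 -9.0000e-02  1.1151e+02] ft [ 0.2  0.1 -0.5] op 0.06436318213111766
tx -1.3 ty -0.4 tz -0.3
top [[384.1657123  196.65319867]
 [381.4888515  199.71282645]
 [377.79128397 203.93726486]]
side [[323.03109004 229.38906088]
 [322.20750336 244.94556862]
 [321.03242768 266.70761324]]
```

View pics/m3.png

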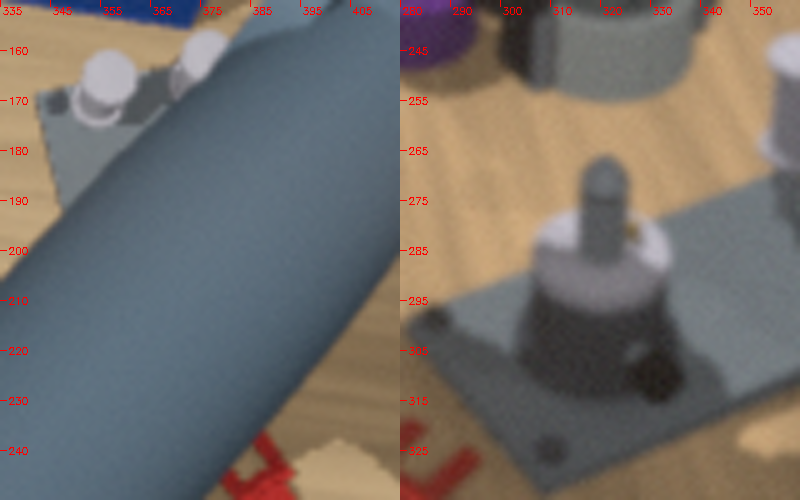

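The side view shows the held roll at columns about 311–339 with its bottom at about row 255, and the spindle at column 320.8. The roll seems right of centre, so I'll measure its edges precisely.

```bash
python3 - <<'E'
from h import *
im=np.mean([camera("side").astype(float) for _ in range(4)],0); cv2.imwrite("pics/raw_s3.png",im[:,:,::-1].astype(np.uint8))
g=im[:,:,0]-im[:,:,2]  # wood is warm, roll/steel neutral
for y in (240,243,246,249): print(y,g[y,300:346].round().astype(int))
for x in (314,318,322,326,330,334): print(x,"rows248-260",g[248:262,x].round().astype(int))
for y in (270,274,278): print(y,"310-334",g[y,310:334].round().astype(int))
a=np.linspace(0,2*np.pi,721)
for zz in(.162,.198):
    c=proj("side",np.c_[.5732+.033*np.cos(a),-.3033+.033*np.sin(a),0*a+zz]); print(zz,c.min(0),c.max(0))
c=proj("side",np.c_[.5733+.01*np.cos(a),-.3046+.01*np.sin(a),0*a+.09]);print("sp",c.min(0),c.max(0))
for dx,dy in((.001,0),(0,.001)):print(proj("side",[.5732+dx,-.3033+dy,.162])-proj("side",[.5732,-.3033,.162]))
E
```

```text
240 [27 14 10  7  8  7  3  0 -1  0  1  3  2  2  3  2  2  2  2  2  2  1  0  2
  2  1  1  0  0  2  2  2  1  2  0  2  1  2  6 16 30 46 62 70 71 69]
243 [18 11  8  8  8  7  4  2  0  0  2  2  2  3  2  2  2  3  2  2  2  1  1  3
  2  1  2  2  1  2  2  2  1  2  2  2  2  8 26 51 67 74 74 74 73 72]
246 [24 16 10  8  8  7  3  1 -1 -1  1  3  2  3  3  2  1  2  2  2  2  3  2  2
  3  2  2  2  3  2  2  2  2  2  1  2  3 16 38 57 68 73 75 76 75 74]
249 [46 46 43 32 19  9  4  0 -1  0  2  4  2  3  2  2  1  3  3  3  1  2  1  1
  3  2  2  2  2  2  2  2  2  2  3  9 24 45 62 68 71 71 72 75 76 76]
314 rows248-260 [ 2  2  3  2  6 24 52 68 72 72 72 72 71 71]
318 rows248-260 [ 3  3  4  2  2  8 28 59 72 76 74 74 75 75]
322 rows248-260 [ 2  1  2  2  2  4 20 49 67 71 72 74 75 74]
326 rows248-260 [ 2  2  2  2  4  7 28 56 70 73 73 73 72 73]
330 rows248-260 [ 2  2  1  2  7 24 48 63 68 69 69 70 70 72]
334 rows248-260 [ 1  3 10 26 50 64 69 69 68 68 67 66 66 66]
270 310-334 [75 76 76 74 70 54 30  6 -3 -6 -5 -7 -6 -4  8 34 58 72 74 72 70 71 72 73]
274 310-334 [73 74 76 75 68 51 25  5 -2 -3 -3 -4 -3 -2  8 32 57 72 75 75 73 71 71 72]
278 310-334 [36 19  8  4  2 -2 -2 -2 -4 -2 -5 -3 -2 -2  4 17 27 34 38 40 41 34 22 12]
0.162 [304.59684179 234.39572297] [339.414012   255.25290724]
0.198 [305.0586842  219.06119784] [340.59010172 239.49773543]
sp [315.55119907 270.95454246] [325.69297558 277.47624829]
[[ 0.51437941 -0.05157222]]
[[-0.11625251 -0.31133142]]
```

```bash
python3 - <<'E'
from h import *
from scipy.optimize import least_squares
# measured edge points of the underside arc (col,row)
E=np.array([(314,253.4),(318,254.25),(322,254.55),(326,254.3),(330,253.5),(334,251.45),(336.6,249),(338,246)])
a=np.linspace(np.radians(-180),np.radians(60),400)
def res(p):
    c=proj("side",np.c_[p[0]+.033*np.cos(a),p[1]+.033*np.sin(a),0*a+.162])
    return [np.min(np.hypot(*(c-e).T))*np.sign(((e-c.mean(0))**2).sum()**.5-1e-9) if 0 else (lambda d:(d[np.argmin(np.hypot(*d.T))]@((e-proj("side",[p[0],p[1],.162])[0])/np.linalg.norm(e-proj("side",[p[0],p[1],.162])[0]))))(e-c) for e in E]
s=least_squares(res,[.5732,-.3033],diff_step=1e-4);print(s.x,np.round(s.fun,2))
# spindle xy from side only: centre col 320.4 ; compare
print(proj("side",[.5733,-.3046,.092]))
E
```

```text
[ 0.57248058 -0.30061354] [ 0.23  0.16  0.14  0.11  0.15 -0.08 -0.28 -0.53]
[[320.66502783 273.41071355]]
```

The roll's x matches the spindle within about 1 mm, and y is within a couple of mm, so the cone should capture it. I'll descend in stages and watch the force.

Request:
{"fn": "apply_moves", "kwargs": {
  "targets": [
    {"tx": -1,"ty": 0,"tz": 10,"ax": 0,"ay": 0,"az": 0,"grip": 1},
    {"tx": 0,"ty": 0,"tz": 15,"ax": 0,"ay": 0,"az": 0,"grip": 1},
    {"tx": 0,"ty": 0,"tz": 12,"ax": 0,"ay": 0,"az": 0,"grip": 1},
    {"tx": 0,"ty": 0,"tz": 8,"ax": 0,"ay": 0,"az": 0,"grip": 1},
    {"tx": 0,"ty": 0,"tz": 4,"ax": 0,"ay": 0,"az": 0,"grip": 1},
    {"tx": 0,"ty": 0,"tz": 4,"ax": 0,"ay": 0,"az": 0,"grip": 1},
    {"tx": 0,"ty": 0,"tz": 3,"ax": 0,"ay": 0,"az": 0,"grip": 1},
    {"tx": 0,"ty": 0,"tz": 3,"ax": 0,"ay": 0,"az": 0,"grip": 1},
    {"tx": 0,"ty": 0,"tz": 3,"ax": 0,"ay": 0,"az": 0,"grip": 1},
    {"tx": 0,"ty": 0,"tz": 0,"ax": 0,"ay": 0,"az": 0,"grip": 1}
  ]
}}

```text
time_s: 8.7
ee_pos: [0.5738, -0.305, 0.0929]
tool_rot: [-180.0, -0.0, 111.5]
ft_force: [-1.2, -0.4, -1.3]
opening: 0.0644
finger_force: 77.1
```

Request:
{"fn": "apply_moves", "kwargs": {
  "targets": [
    {"tx": 0,"ty": 0,"tz": 3,"ax": 0,"ay": 0,"az": 0,"grip": 1},
    {"tx": 0,"ty": 0,"tz": 3,"ax": 0,"ay": 0,"az": 0,"grip": 1},
    {"tx": 0,"ty": 0,"tz": 3,"ax": 0,"ay": 0,"az": 0,"grip": 1},
    {"tx": 0,"ty": 0,"tz": 3,"ax": 0,"ay": 0,"az": 0,"grip": 1},
    {"tx": 0,"ty": 0,"tz": 3,"ax": 0,"ay": 0,"az": 0,"grip": 1},
    {"tx": 0,"ty": 0,"tz": 3,"ax": 0,"ay": 0,"az": 0,"grip": 1},
    {"tx": 0,"ty": 0,"tz": 3,"ax": 0,"ay": 0,"az": 0,"grip": 1},
    {"tx": 0,"ty": 0,"tz": 0,"ax": 0,"ay": 0,"az": 0,"grip": 1},
    {"tx": 0,"ty": 0,"tz": 0,"ax": 0,"ay": 0,"az": 0,"grip": 1}
  ]
}}

```text
time_s: 9.6
ee_pos: [0.574, -0.305, 0.0722]
tool_rot: [-180.0, -0.0, 111.5]
ft_force: [0.4, -0.4, -0.9]
opening: 0.0648
finger_force: 77.1
```

```bash
python3 -c "
from h import *
go([.573,-.3045,.068]); mont([('top',335,160),('side',280,245)],'m4',h=80)"
```

```text
t 9.6 pos [ 0.574  -0.305   0.0722] rot [-1.8000e+02 -2.0000e-02  1.1149e+02] ft [ 0.4 -0.4 -0.9] op 0.06476365691480486
tx 0.8 ty -0.7 tz 4.2
```

View pics/m4.png

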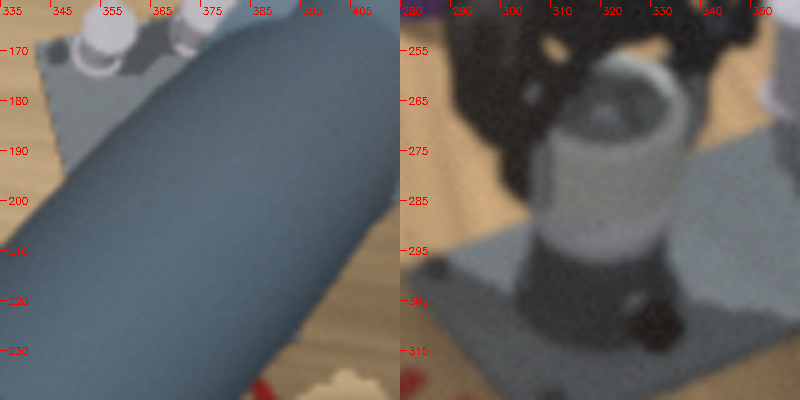

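The roll is on the spindle without contact force, its top ring centred near (321,267). Continuing past pin height.

Request:
{"fn": "apply_moves", "kwargs": {
  "targets": [
    {"tx": 0,"ty": 0,"tz": 2,"ax": 0,"ay": 0,"az": 0,"grip": 1},
    {"tx": 0,"ty": 0,"tz": 2,"ax": 0,"ay": 0,"az": 0,"grip": 1},
    {"tx": 0,"ty": 0,"tz": 2,"ax": 0,"ay": 0,"az": 0,"grip": 1},
    {"tx": 0,"ty": 0,"tz": 2,"ax": 0,"ay": 0,"az": 0,"grip": 1},
    {"tx": 0,"ty": 0,"tz": 2,"ax": 0,"ay": 0,"az": 0,"grip": 1},
    {"tx": 0,"ty": 0,"tz": 2,"ax": 0,"ay": 0,"az": 0,"grip": 1},
    {"tx": 0,"ty": 0,"tz": 0,"ax": 0,"ay": 0,"az": 0,"grip": 1},
    {"tx": 0,"ty": 0,"tz": 0,"ax": 0,"ay": 0,"az": 0,"grip": 1}
  ]
}}

```text
time_s: 10.5
ee_pos: [0.574, -0.305, 0.0602]
tool_rot: [-180.0, -0.0, 111.5]
ft_force: [0.0, 0.2, -1.6]
opening: 0.0646
finger_force: 77.1
```

No force at underside of about 66 mm, so the pin is in a slot. Now pressing, with a firmer grip.

Request:
{"fn": "apply_moves", "kwargs": {
  "force": 110,
  "targets": [
    {"tx": 0,"ty": 0,"tz": 0,"ax": 0,"ay": 0,"az": 0,"grip": 1},
    {"tx": 0,"ty": 0,"tz": 0,"ax": 0,"ay": 0,"az": 0,"grip": 1},
    {"tx": 0,"ty": 0,"tz": 1.5,"ax": 0,"ay": 0,"az": 0,"grip": 1},
    {"tx": 0,"ty": 0,"tz": 1.5,"ax": 0,"ay": 0,"az": 0,"grip": 1},
    {"tx": 0,"ty": 0,"tz": 1.5,"ax": 0,"ay": 0,"az": 0,"grip": 1},
    {"tx": 0,"ty": 0,"tz": 1.5,"ax": 0,"ay": 0,"az": 0,"grip": 1},
    {"tx": 0,"ty": 0,"tz": 0,"ax": 0,"ay": 0,"az": 0,"grip": 1}
  ]
}}

```text
time_s: 11.2
ee_pos: [0.5742, -0.3052, 0.0555]
tool_rot: [180.0, 0.0, 111.5]
ft_force: [-2.1, 0.5, 6.8]
opening: 0.0641
finger_force: 120.7
```

Request:
{"fn": "apply_moves", "kwargs": {
  "targets": [
    {"tx": 0,"ty": 0,"tz": 1.5,"ax": 0,"ay": 0,"az": 0,"grip": 1},
    {"tx": 0,"ty": 0,"tz": 1.5,"ax": 0,"ay": 0,"az": 0,"grip": 1},
    {"tx": 0,"ty": 0,"tz": 0,"ax": 0,"ay": 0,"az": 0,"grip": 1}
  ]
}}

```text
time_s: 11.5
ee_pos: [0.5742, -0.3052, 0.0529]
tool_rot: [180.0, 0.1, 111.5]
ft_force: [-2.7, 1.4, 7.8]
opening: 0.0639
finger_force: 120.8
```

Request:
{"fn": "apply_moves", "kwargs": {
  "targets": [
    {"tx": 0,"ty": 0,"tz": 1.5,"ax": 0,"ay": 0,"az": 0,"grip": 1},
    {"tx": 0,"ty": 0,"tz": 1.5,"ax": 0,"ay": 0,"az": 0,"grip": 1},
    {"tx": 0,"ty": 0,"tz": 0,"ax": 0,"ay": 0,"az": 0,"grip": 1}
  ]
}}

```text
time_s: 11.8
ee_pos: [0.5742, -0.3052, 0.0503]
tool_rot: [180.0, 0.1, 111.5]
ft_force: [-4.1, 3.2, 11.7]
opening: 0.064
finger_force: 121.1
```

Request:
{"fn": "apply_moves", "kwargs": {
  "targets": [
    {"tx": 0,"ty": 0,"tz": 1.5,"ax": 0,"ay": 0,"az": 0,"grip": 1},
    {"tx": 0,"ty": 0,"tz": 0,"ax": 0,"ay": 0,"az": 0,"grip": 1}
  ]
}}

```text
time_s: 12.0
ee_pos: [0.5743, -0.3053, 0.0501]
tool_rot: [179.9, 0.1, 111.5]
ft_force: [-7.0, 3.3, 18.3]
opening: 0.0638
finger_force: 122.6
```

Request:
{"fn": "apply_moves", "kwargs": {
  "targets": [
    {"tx": 0,"ty": 0,"tz": 1,"ax": 0,"ay": 0,"az": 0,"grip": 1},
    {"tx": 0,"ty": 0,"tz": 0,"ax": 0,"ay": 0,"az": 0,"grip": 1}
  ]
}}

```text
time_s: 12.2
ee_pos: [0.5743, -0.3053, 0.05]
tool_rot: [179.9, 0.1, 111.5]
ft_force: [-7.9, 5.1, 23.3]
opening: 0.0637
finger_force: 122.9
```

Request:
{"fn": "apply_moves", "kwargs": {
  "targets": [
    {"tx": 0,"ty": 0,"tz": 1,"ax": 0,"ay": 0,"az": 0,"grip": 1},
    {"tx": 0,"ty": 0,"tz": 0,"ax": 0,"ay": 0,"az": 0,"grip": 1}
  ]
}}

```text
time_s: 12.4
ee_pos: [0.5743, -0.3053, 0.05]
tool_rot: [179.9, 0.2, 111.5]
ft_force: [-9.9, 6.0, 28.9]
opening: 0.0637
finger_force: 123.4
```

A hard stop at TCP z 0.050 fits fully down (0.048–0.050). Backing off slightly and looking.

Request:
{"fn": "apply_moves", "kwargs": {
  "targets": [
    {"tx": 0,"ty": 0,"tz": -1,"ax": 0,"ay": 0,"az": 0,"grip": 1},
    {"tx": 0,"ty": 0,"tz": 0,"ax": 0,"ay": 0,"az": 0,"grip": 1},
    {"tx": 0,"ty": 0,"tz": 0,"ax": 0,"ay": 0,"az": 0,"grip": 1},
    {"tx": 0,"ty": 0,"tz": 0,"ax": 0,"ay": 0,"az": 0,"grip": 1}
  ]
}}

```text
time_s: 12.8
ee_pos: [0.5743, -0.3053, 0.05]
tool_rot: [179.9, 0.1, 111.5]
ft_force: [-7.4, 4.5, 23.0]
opening: 0.0643
finger_force: 122.7
```

```bash
python3 -c "
from h import *
mont([('side',290,250),('side',230,160)],'m5',s=6,w=65,h=70)
print(proj('side',[[.573,-.3045,.091],[.573,-.3045,.109],[.573,-.3375,.055]]))"
```

```text
[[320.48396087 273.78500595]
 [320.87119901 266.69173165]
 [323.35028728 298.51132158]]
```

View pics/m5.png

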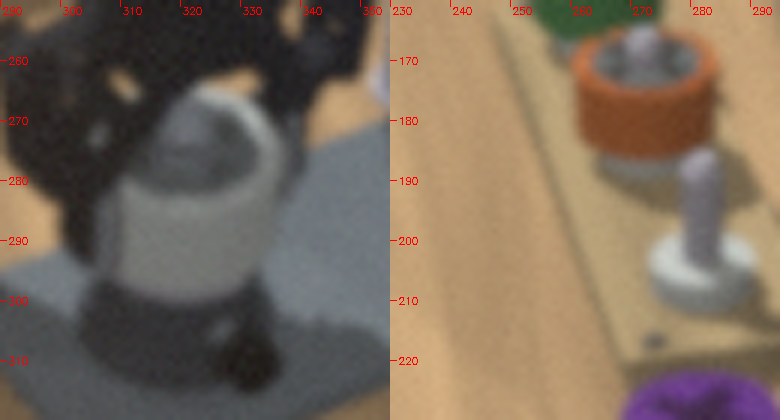

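The roll's underside is at about row 299 (298.5 predicted for fully down). The spindle tip and groove (about row 274) show above the core, and the other rolls are untouched. Handing in.

```bash
python3 -c "
from workcell import job_done
print(job_done())"
```

```text
the job is handed in; nothing more can be done
None
```

The job is handed in at about 13 s: the white roll is on the spindle with the drive pin in a slot, pressed down onto its stop with about 23 N, and still held by the gripper. The judge gave no verdict.

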